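# Feed one roller from the gravity track to the drilling cradle

### The arm

A 6-joint arm with a two-finger parallel gripper is mounted at the origin on a cart in front of the work surface, level with it; the furniture and walls round the work are solid. World frame = base frame: x ahead of the robot, y to its left, z up, the work surface at z = 0. Lengths are in mm, angles in rad, forces in N, time in s.
With the tool pointing down it reaches from about 400 to 825 mm from the base axis. Payload 7 kg.
Tool frame: the origin (TCP) lies at the very end of the fingers, on their centre line; the grasp point (between the pads) lies 19 mm behind it; z points along the fingers, y is the direction in which the jaws open and shut (so a half turn about z gives the same grasp; the last joint's range is limited). The gripper opens to 88 mm and grips with 3 to 60 N. Pads are 19 mm wide; open, the fingers measure 130 mm over their backs; the gripper's body (78 mm by 193 mm) begins 47 mm behind the grasp point.
Start: joints at [1.485, 0.359, 0.012, 0, -1.224, -0.288], TCP at [246.487, 628.362, 202.361] pointing down, gripper open.
Joint ranges: [-3.07, 3.07], [-1.43, 2.12], [-1.02, 1.25], [-3.03, 1.67], [-3.05, -0], [-3.03, 3.03]. Speed limits (rad/s): [2.39, 2.39, 3.01, 3.14, 3.14, 3.14].

### API

Orientations are given as a unit quaternion [x, y, z, w].
In Python, from plant import bot gives the robot as it stands. Calls block until the motion is done:
- bot.move_ptp(position, orientation): joint-space move of the TCP to a pose.
- bot.line_to(position, velocity=150, ori=None): straight line of the TCP; ori=None keeps the orientation; velocity is the mean speed in mm/s.
- bot.move_joints(angles): joint-space move.
- bot.move_gripper(opening, force=None): finger opening in mm; force is the grip in N (None keeps the last); returns when the fingers have stopped.
- bot.pause(seconds).
- bot.solve_ik(position, orientation): joint angles nearest the present ones, or None.
- bot.read_state(): the state.
- bot.camera(name): name is "side" or "top" or "wrist"; returns the picture (384x512x3 uint8, red, green, blue); there is no depth.
- bot.get_calibration(name): a dict with "fx", "fy", "cx", "cy" (pixels), "distortion" ([k1, k2, p1, p2, k3] as OpenCV has them; the pictures are not rectified), "view" (4x4, takes a point from world to camera coordinates); the wrist camera has in their place "T_tool_cam" (4x4, takes a point from camera to tool coordinates, whose origin is the TCP and whose axes are the flange's). Camera axes: x right, y up, looking along -z (the intrinsics and any distortion apply to the point x, -y, -z); pixel columns grow to the right and rows downward; lengths in mm; the calibration is good to about 2 mm. A picture is of the moment at which its call begins: read the wrist's pose just before it. get_calibration takes no time and is no camera call.
A pose or a line that the arm cannot do raises bot.Unreachable and nothing moves.
- bot.close_job(): hands the job in, once; it reports no verdict.
The state is a dict: "t": time; "joint_pos": joint angles; "qvel": joint speeds; "tau": joint torques, N m; "tcp_pos": TCP position; "eef_rot": TCP orientation; "contact_force": force on the tool from outside, world axes, zero at the start; "moment": the same for the moment, N m; "width": finger opening in mm.
Only numpy, scipy, OpenCV 4.12 (cv2) and the standard library are available. Lean on these libraries where they do the work, as an engineer would, in place of code of your own. Each camera call takes 0.05 s, during which the arm holds its last target.

### The job

Take the lowest roller out of the sloped feeder (only its ends can be gripped there), so that the next one rolls down to the stop and the others follow. The walled drilling cradle only leaves room for a grip round the roller's middle, so first lay it in the open rest, let go and take it again; then lay it in the cradle, push it fully home against the steel stop button and let go. Leave the other three rollers on the track and do not disturb the screw box and the wax tin.

Things in the scene. Friction and masses are not known exactly. Their poses are not given: they have to be found in the camera images.
- feeder_end (a point): Centre of a roller that lies at the feeder's stop, 49 mm above the bench; x points level up-track, y along the rollers. Both ends of the roller here are open: over 40 mm free beside each, down to a board 10 mm above the bench. The 42 mm wide stop in front is as high as the roller and the next roller touches it from behind, so only its ends can be pinched.
- feeder: Wooden feeder fixed to the bench; origin on the bench below feeder_end, same axes. Rails climb at 14 degrees from a dark wooden stop; four rollers lie across them in a row. Side guides (2.5 mm off the roller ends, outer faces 77 mm apart) begin 27 mm up-track of feeder_end. Highest part 85 mm above the bench. When the end roller is lifted out, the others roll down by themselves.
- roller_1_mid (a point): Plain wooden roller like the others (26 mm diameter, 60 mm long, about 30 g). This point is its centre, y along its length; x and z turn as it rolls. At the start it is the lowest one, at the stop: the one to take.
- roller_2_mid (a point): Plain wooden roller like the others (26 mm diameter, 60 mm long, about 30 g). This point is its centre, y along its length; x and z turn as it rolls. At the start it is second from the stop; it has to roll down to the stop.
- roller_3_mid (a point): Plain wooden roller like the others (26 mm diameter, 60 mm long, about 30 g). This point is its centre, y along its length; x and z turn as it rolls. At the start it is third from the stop.
- roller_4_mid (a point): Plain wooden roller like the others (26 mm diameter, 60 mm long, about 30 g). This point is its centre, y along its length; x and z turn as it rolls. At the start it is fourth from the stop, the highest.
- rest_seat (a point): Centre of a roller that lies in the open rest, 42 mm above the bench; y is the line of its length, either way round. Both roller ends stand 4 mm out of the yokes and are free; between the yokes 32 mm of the roller's middle is free on both sides, down to the board.
- rest: Open rest fixed to the bench: two wooden V yokes on a board 66 x 70 x 10 mm, no end walls. Yokes 10 mm thick along y, centred 21 mm either side of the origin, tops about 40 mm above the bench. Origin on the bench below rest_seat, same axes.
- cradle_seat (a point): Centre of a roller that lies fully home in the cradle, 42 mm above the bench; y is the line of its length and points to the stop: a round steel button 16 mm across, standing 3 mm out of the +y wall, its face 30 mm from this point. The plain wall's inner face is 40 mm away at -y, so a roller has 10 mm of play along y.
- cradle: Drilling cradle fixed to the bench: the rest's two V yokes on a board 76 x 112 x 10 mm, between two end walls 56 mm wide, 56 mm high: too close for fingers at the roller's ends. The middle 32 mm of the roller is free on both sides. The button's screw head shows on the outside of its wall. Origin on the bench below cradle_seat, same axes.
- screw_box: Small cardboard box of screws, 55 x 80 x 39 mm, bystander. Origin at the centre of its underside.
- wax_tin: Round flat tin, 78 mm across and 34 mm high, bystander. Origin at the centre of its underside.
Things that resemble listed ones, but are neither listed nor needed, are in the scene too. Leave any blue or green look-alike of the part that bears roller_1_mid alone.

How it is judged:
By the outcome, as a careful person would: the job done as asked, in the order asked, and still so for the second after the job is handed in, with the robot touching nothing.
It also fails if it takes over 54 s, if anything falls off the work surface, if the arm or the gripper's body presses on something with over 40 N, if the wrist force passes 120 N, or if a joint passes its speed limit or range.

## Working session

There is one attempt and no reset: what is moved stays moved. The work goes in short steps, each a Python script; the robot and the scene stay as the last script left them, time stands still between calls to the robot, and variables do not carry over. Pictures are saved under pics/ and viewed, and the job is handed in when it is done.

```bash
ls; mkdir -p pics; python3 - <<'E'
from plant import bot
import cv2,numpy as np
for n in("side","top","wrist"):
    im=bot.camera(n); cv2.imwrite(f"pics/a_{n}.png",im[:,:,::-1])
    print(n,bot.get_calibration(n))
print(bot.read_state())
E
```

```text
pics
side {'fx': 348.26407182817945, 'fy': 348.26407182817945, 'cx': 254.51986258855337, 'cy': 188.61364290318423, 'distortion': array([-0.05131752,  0.        ,  0.        ,  0.        ,  0.        ]), 'view': array([[ 9.98432439e-01,  5.59551688e-02, -1.29727426e-03,
        -5.56078716e+02],
       [-4.66638478e-02,  8.44994383e-01,  5.32735373e-01,
         8.50863676e+01],
       [ 3.09054872e-02, -5.31839743e-01,  8.46280887e-01,
        -1.00422747e+03],
       [ 0.00000000e+00,  0.00000000e+00,  0.00000000e+00,
         1.00000000e+00]])}
top {'fx': 429.5983387411742, 'fy': 429.5983387411742, 'cx': 260.1947957128547, 'cy': 184.77534329683476, 'distortion': array([-0.08208826,  0.        ,  0.        ,  0.        ,  0.        ]), 'view': array([[ 2.86428409e-02, -9.99386995e-01,  2.01301223e-02,
        -1.38457302e+02],
       [ 9.81693842e-01,  3.19179462e-02,  1.87772325e-01,
        -5.55974536e+02],
       [-1.88299732e-01,  1.43832843e-02,  9.82006279e-01,
        -9.42839203e+02],
       [ 0.00000000e+00,  0.00000000e+00,  0.00000000e+00,
         1.00000000e+00]])}
wri
[... 515 characters left out ...]
,
         1.00000000e+00]])}
{'t': 0.15, 'joint_pos': array([ 1.48510267e+00,  3.59228782e-01,  1.13065240e-02, -2.43642162e-04,
       -1.22408833e+00, -2.88066354e-01]), 'qvel': array([ 0.00128485, -0.00244928,  0.00377984,  0.00020834, -0.00207323,
       -0.00130555]), 'tau': array([-7.95427400e-05, -5.83273280e+01,  2.93290830e+01,  7.00114891e+00,
        8.77968385e-03, -1.10479623e-04]), 'tcp_pos': array([246.36423648, 628.03058916, 201.65194226]), 'eef_rot': array([ 9.82580801e-01, -1.85834838e-01, -5.26327076e-05,  6.15595742e-04]), 'contact_force': array([ 0.05924193, -0.23345783, -1.1048976 ]), 'moment': array([-0.00132286,  0.02030509, -0.02595087]), 'width': 87.77073135946095}
```

View pics/a_top.png

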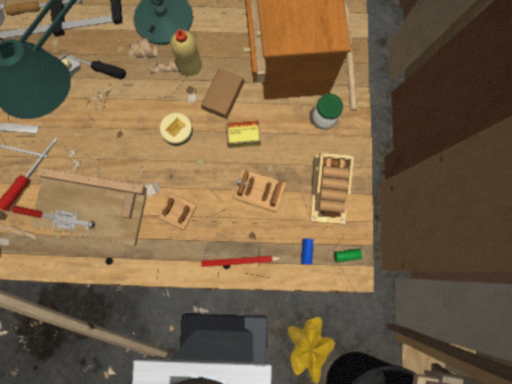

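View pics/a_side.png

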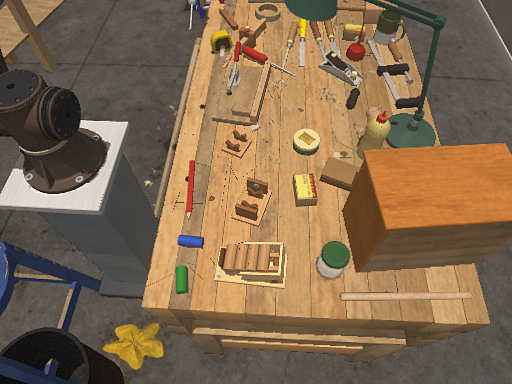

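View pics/a_wrist.png

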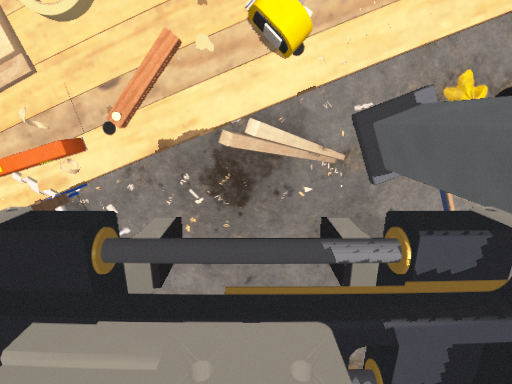

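```bash
python3 - <<'E'
import cv2
t=cv2.imread("pics/a_top.png"); s=cv2.imread("pics/a_side.png")
a=cv2.resize(t[110:280,150:375],None,fx=3.5,fy=3.5,interpolation=cv2.INTER_CUBIC); cv2.imwrite("pics/b_top.png",a)
a=cv2.resize(s[120:300,170:355],None,fx=3.3,fy=3.3,interpolation=cv2.INTER_CUBIC); cv2.imwrite("pics/b_side.png",a)
E
```

```text
(no output)
```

View pics/b_top.png

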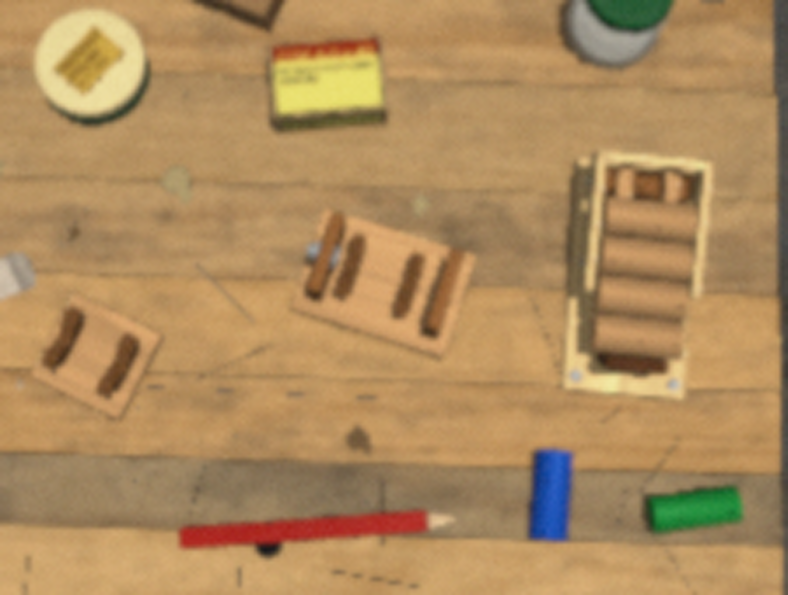

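View pics/b_side.png

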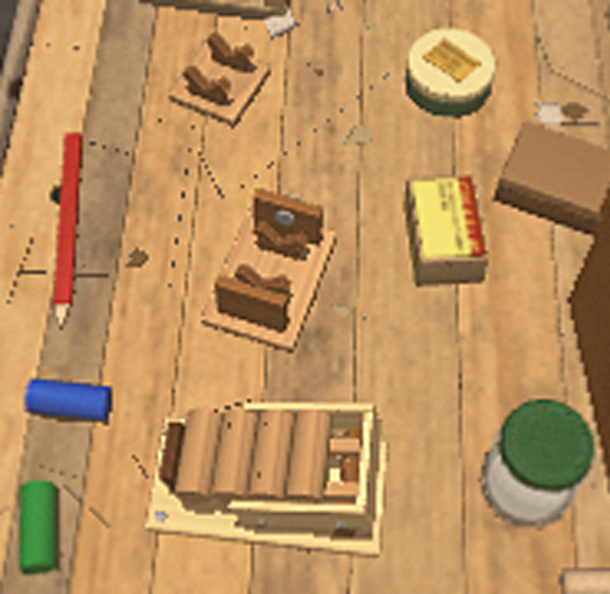

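```bash
cat > h.py <<'E'
import numpy as np,cv2
from scipy.spatial.transform import Rotation as R
from plant import bot
def camT(n,st=None):
    c=bot.get_calibration(n)
    if n!="wrist":
        Tcw=np.linalg.inv(c["view"])
    else:
        T=np.eye(4);T[:3,:3]=R.from_quat(st["eef_rot"]).as_matrix();T[:3,3]=st["tcp_pos"]
        Tcw=T@c["T_tool_cam"]
    K=np.array([[c["fx"],0,c["cx"]],[0,c["fy"],c["cy"]],[0,0,1]])
    return Tcw,K,c["distortion"]
def rays(n,px,st=None):
    T,K,d=camT(n,st)
    u=cv2.undistortPoints(np.array(px,float).reshape(-1,1,2),K,d).reshape(-1,2)
    D=np.c_[u[:,0],-u[:,1],-np.ones(len(u))]@T[:3,:3].T
    return T[:3,3],D
def onz(n,px,z,st=None):
    o,D=rays(n,px,st); z=np.broadcast_to(z,len(D))
    return o+D*((z-o[2])/D[:,2])[:,None]
def proj(n,P,st=None):
    T,K,d=camT(n,st); Ti=np.linalg.inv(T); F=np.diag([1,-1,-1.])
    p=(np.atleast_2d(P)@Ti[:3,:3].T+Ti[:3,3])@F
    return cv2.projectPoints(p,np.zeros(3),np.zeros(3),K,d)[0].reshape(-1,2)
def tri(obs):
    A=np.zeros((3,3));b=np.zeros(3)
    for n,px,st in obs:
        o,D=rays(n,[px],st);d=D[0]/np.linalg.norm(D[0]);M=np.eye(3)-np.outer(d,d);A+=M;b+=M@o
    return np.linalg.solve(A,b)
E
python3 - <<'E'
from h import *
np.set_printoptions(precision=1,suppress=True)
t=lambda *p:[(150+x/3.5,110+y/3.5) for x,y in p]
# coarse, z top surfaces
print("roller1 top ends",onz("top",t((598,330),(684,337)),62))
print("feeder board corners low",onz("top",t((565,388),(684,398)),10))
print("rest board",onz("top",t((75,296),(161,338),(118,417),(33,372)),10))
print("cradle board",onz("top",t((325,207),(474,258),(440,355),(292,308)),10))
print("blue green",onz("top",t((550,495),(695,508)),13))
print("box,tin,jar",onz("top",t((328,85),(90,80),(620,20)),37))
s=lambda *p:[(170+x/3.3,120+y/3.3) for x,y in p]
print("rest side",onz("side",s((212,60),(270,67),(235,125),(170,98)),10))
print("cradle side",onz("side",s((335,235),(292,350),(202,322)),10))
E
```

```text
roller1 top ends [[ 517.4 -261.6   62. ]
 [ 514.5 -318.5   62. ]]
feeder board corners low [[ 484.4 -247.3   10. ]
 [ 479.8 -329.5   10. ]]
rest board [[537.4  91.4  10. ]
 [510.2  30.4  10. ]
 [455.1  56.7  10. ]
 [483.9 116.7  10. ]]
cradle board [[ 605.9  -78.6   10. ]
 [ 573.  -183.3   10. ]
 [ 504.5 -161.1   10. ]
 [ 533.9  -58.5   10. ]]
blue green [[ 411.3 -237.4   13. ]
 [ 405.1 -336.    13. ]]
box,tin,jar [[ 686.1  -78.3   37. ]
 [ 684.3   86.2   37. ]
 [ 741.1 -281.    37. ]]
rest side [[491.2  97.3  10. ]
 [543.8  91.9  10. ]
 [517.5  25.4  10. ]
 [458.2  51.9  10. ]]
cradle side [[ 607.2  -81.7   10. ]
 [ 577.5 -187.    10. ]
 [ 506.5 -166.8   10. ]]
```

```bash
python3 - <<'E'
from h import *
np.set_printoptions(precision=3,suppress=True)
import pickle
V={}
for k,p in (("v1",[425,-40,110]),("v2",[435,-280,110])):
    bot.move_ptp(p,[1,0,0,0]); st=bot.read_state(); im=bot.camera("wrist"); V[k]=(st,im)
    print(st["t"],st["tcp_pos"],st["eef_rot"],st["joint_pos"],st["contact_force"])
    cv2.imwrite(f"pics/{k}.png",im[:,:,::-1])
    cv2.imwrite(f"pics/{k}b.png",cv2.resize(im[0:260,:,::-1],None,fx=1.56,fy=1.56,interpolation=cv2.INTER_CUBIC))
pickle.dump(V,open("v.pkl","wb"))
E
```

```text
2.625 [425.47  -39.505 110.124] [ 1.  0.  0. -0.] [ 0.373  0.03  -0.639  0.    -0.901  1.198] [-0.571  0.629 -0.152]
3.625 [ 434.988 -279.757  109.807] [ 1. -0. -0. -0.] [-0.192  0.183 -0.46  -0.    -0.927  1.762] [ 0.079  0.136 -0.464]
```

View pics/v1b.png

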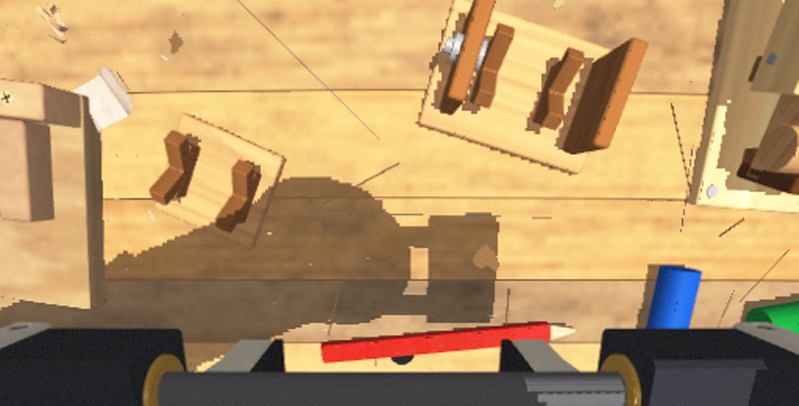

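View pics/v2b.png

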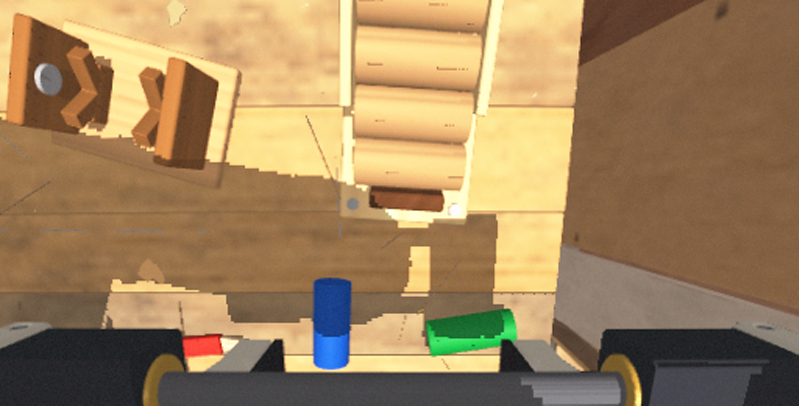

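```bash
python3 - <<'E'
import cv2
for n,f,x0,x1,y0,y1,k in(("c_rest","v1",90,190,68,162,6),("c_cr1","v1",262,422,0,115,5),("c_feed","v2",213,323,40,145,5.7),("c_cr2","v2",0,160,0,125,5)):
    im=cv2.imread(f"pics/{f}.png")[y0:y1,x0:x1]
    cv2.imwrite(f"pics/{n}.png",cv2.resize(im,None,fx=k,fy=k,interpolation=cv2.INTER_CUBIC)[:600,:800])
E
```

```text
(no output)
```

View pics/c_rest.png

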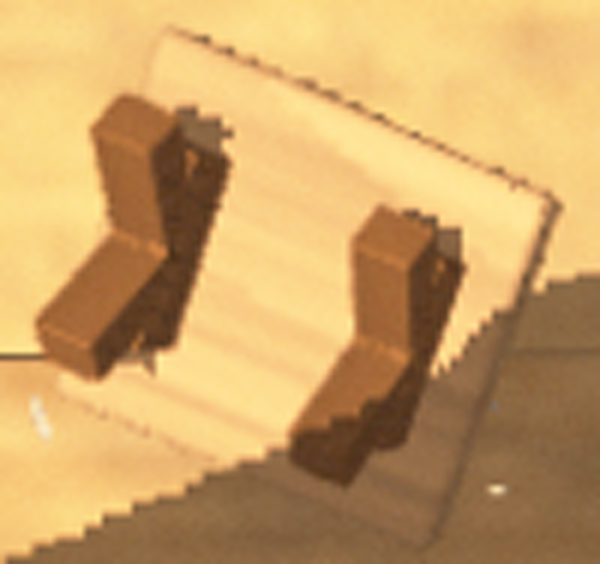

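View pics/c_cr1.png

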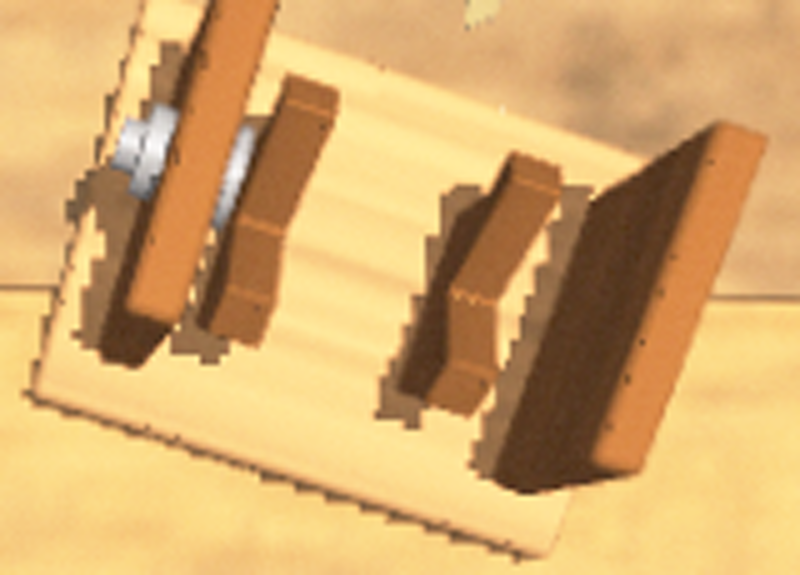

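View pics/c_feed.png

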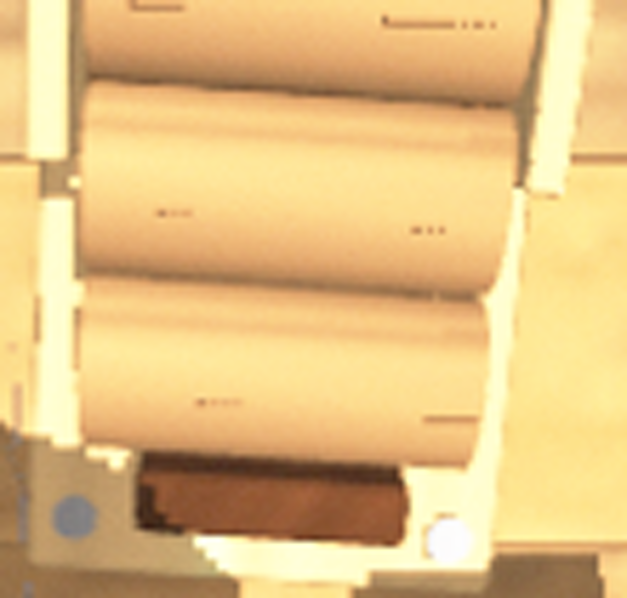

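View pics/c_cr2.png

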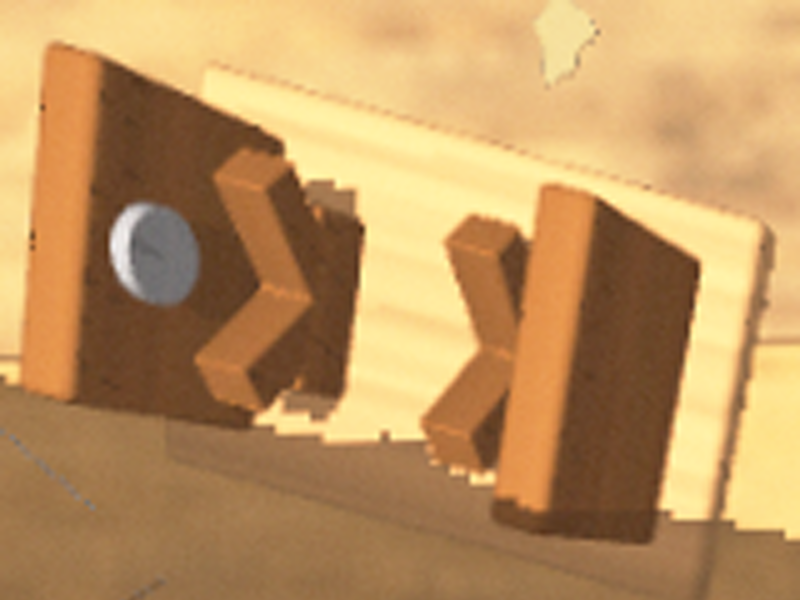

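```bash
python3 - <<'E'
from h import *
import pickle
np.set_printoptions(precision=1,suppress=True)
V=pickle.load(open("v.pkl","rb")); s1,s2=V["v1"][0],V["v2"][0]
def W(st,off,k,pts,z): return onz("wrist",np.array(pts,float)/k+off,z,st)
def P(off,k,p): return np.array(p,float)/k+off
r=lambda pts,z:W(s1,(90,68),6,pts,z)
def ang(d): return np.degrees(np.arctan2(d[1],d[0]))
b=r([(168,30),(557,205),(432,545),(60,388)],10); print("rest board",b[:,:2],b.mean(0)); e=b[0]-b[1]; print(np.linalg.norm(e),ang(e),np.linalg.norm(b[1]-b[2]),ang(b[1]-b[2]))
y=r([(138,125),(68,350),(395,237),(320,462)],40); A=y[:2].mean(0);B=y[2:].mean(0); print("rest yokes",y[:,:2],A,B,(A+B)/2,np.linalg.norm(A-B),ang(A-B))
for z in(18,22,26,30):
    v=r([(139,242),(384,349)],z); print("V z",z,v.mean(0),np.linalg.norm(v[0]-v[1]),ang(v[0]-v[1]))
print("CRADLE")
for nm,st,off,ya,vb in(("v1",s1,(262,0),[(313,95),(238,318),(537,175),(462,390)],[(262,228),(473,297)]),("v2",s2,(0,0),[(255,165),(232,385),(483,235),(452,442)],[(290,298),(490,353)])):
    y=W(st,off,5,ya,40);A=y[:2].mean(0);B=y[2:].mean(0); print(nm,"yokes",(A+B)/2,np.linalg.norm(A-B),ang(A-B))
    for z in (22,26,30):
        v=W(st,off,5,vb,z);print("V",z,v.mean(0),np.linalg.norm(v[0]-v[1]),ang(v[0]-v[1]))
for a,c in(((262,228),(290,298)),((473,297),(490,353))):
    print("tri V",tri([("wrist",P((262,0),5,a),s1),("wrist",P((0,0),5,c),s2)]))
w=W(s2,(0,0),5,[(45,42),(102,55),(75,400),(25,388)],56);u=W(s2,(0,0),5,[(540,185),(600,195),(553,515),(495,500)],56)
print("walls v2",w.mean(0),u.mean(0),(w.mean(0)+u.mean(0))/2,np.linalg.norm(w.mean(0)-u.mean(0)),ang(w.mean(0)-u.mean(0)))
print("button v2",W(s2,(0,0),5,[(160,253)],42))
print("board v1",W(s1,(262,0),5,[(35,392),(545,555)],10),"v2",W(s2,(0,0),5,[(207,65),(770,225),(705,600)],10))
print("FEED")
f=lambda pts,z:W(s2,(213,40),5.7,pts,z)
e=f([(78,360),(489,350)],62);print("ends",e)
o,D=rays("wrist",[P((213,40),5.7,p) for p in((100,449),(460,466))],s2)
# front silhouette line: plane thru o; axis at z=49 dist 13
p=o+D*((49-o[2])/D[:,2])[:,None]; print("sil@49",p,"cam",o,"axis ang",ang(p[0]-p[1]))
for q in p:
    h=o[2]-49; dx=o[0]-q[0]; th=np.arctan2(dx,h); print("axis x",q[0]+13/np.cos(th))
print("stop top",f([(137,450),(405,468),(137,530),(405,543)],62)[:,:2])
print("roller12 boundary", f([(85,280),(485,300)],62)[:,:2])
print("board low",f([(30,560),(490,585)],10)[:,:2])
E
```

```text
rest board [[538.5  92.9]
 [510.2  29.8]
 [452.7  55.6]
 [480.4 118.9]] [495.4  74.3  10. ]
69.15508778407607 65.84387726883446 62.96781654788434 -24.200093009072347
rest yokes [[520.3  84.9]
 [487.5 100. ]
 [503.8  47.4]
 [470.1  62.1]] [503.9  92.5  40. ] [487.   54.8  40. ] [495.5  73.6  40. ] 41.34870845114795 65.77663027203245
V z 18 [495.6  78.1  18. ] 43.22857549670851 65.9927689463542
V z 22 [495.6  76.3  22. ] 42.598359793756735 65.99276894635415
V z 26 [495.5  74.6  26. ] 41.96814409080493 65.99276894635422
V z 30 [495.5  72.9  30. ] 41.33792838785317 65.99276894635418
CRADLE
v1 yokes [ 552.4 -115.7   40. ] 41.621344461196394 73.64447536658734
V 22 [ 553.8 -117.7   22. ] 41.89228178218782 74.10368772977662
V 26 [ 552.9 -116.6   26. ] 41.27251205538521 74.10368772977671
V 30 [ 552.  -115.4   30. ] 40.65274232858262 74.10368772977665
v2 yokes [ 553.3 -120.4   40. ] 40.87481651701239 73.83635074503891
V 22 [ 553.8 -115.4   22. ] 39.05834840061889 74.27919849765011
V 26 [ 553.  -117.8   26. ] 38.47972572071696 74.27919849765013
V 30 [ 552.3 -120.3   30. ] 37.901103040815 74.27919849765014
tri V [559.1 -97.3  23.2]
tri V [ 547.5 -136.4   26. ]
walls v2 [564.3 -81.9  56. ] [ 542.6 -162.    56. ] [ 553.5 -121.9   56. ] 82.9817533641925 74.85457826841035
button v2 [[562.9 -87.7  42. ]]
board v1 [[ 532.5  -56.8   10. ]
 [ 501.9 -161.5   10. ]] v2 [[ 603.7  -78.4   10. ]
 [ 572.9 -185.8   10. ]
 [ 502.5 -166.3   10. ]]
FEED
ends [[ 515.5 -259.4   62. ]
 [ 516.9 -318.6   62. ]]
sil@49 [[ 503.1 -261.4   49. ]
 [ 500.5 -317.    49. ]] cam [ 502.5 -279.6  292. ] axis ang 87.3528179767317
axis x 516.1058583780518
axis x 513.533617249228
stop top [[ 502.9 -267.8]
 [ 500.3 -307. ]
 [ 491.4 -267.6]
 [ 489.5 -307.3]]
roller12 boundary [[ 526.5 -260.7]
 [ 523.7 -317.8]]
board low [[ 483.6 -245.3]
 [ 479.1 -329.3]]
```

```bash
cat >> h.py <<'E'
def ori(deg): return (R.from_euler("z",deg,degrees=True)*R.from_quat([1,0,0,0])).as_quat()
def S(*k):
    s=bot.read_state(); print("t%.2f tcp %s w%.1f F %s q6 %.2f"%(s["t"],np.round(s["tcp_pos"],1),s["width"],np.round(s["contact_force"],1),s["joint_pos"][5]),*k); return s
def snap(n,f,k=1.5):
    s=bot.read_state(); im=bot.camera(n); cv2.imwrite(f"pics/{f}.png",im[:,:,::-1]); return s,im
E
python3 - <<'E'
from h import *
bot.move_ptp([513,-289.3,95],ori(-2.7)); 
bot.line_to([513,-289.3,30],120); S("down")
bot.move_gripper(52,20); S("grip")
bot.line_to([513,-289.3,75],100); S("up")
bot.line_to([490,-289.3,130],200); S("hi")
snap("side","d_side"); snap("top","d_top"); snap("wrist","d_wrist")
a=cv2.imread("pics/d_wrist.png")[0:300]; b=cv2.imread("pics/d_side.png")[180:330,180:380]
cv2.imwrite("pics/d.png",np.vstack([cv2.resize(b,(400,300)),cv2.resize(a,(400,234))]))
E
```

```text
t4.78 tcp [ 513.3 -289.4   30.8] w87.6 F [-0.4  0.6  0.5] q6 1.71 down
t5.36 tcp [ 513.1 -289.4   30.3] w59.9 F [-0.5  0.6  2.4] q6 1.71 grip
t5.96 tcp [ 512.7 -289.1   74.7] w59.7 F [-0.1 -0.5 -0.6] q6 1.71 up
t6.41 tcp [ 489.8 -289.2  130.1] w59.4 F [-0.7 -1.  -0.6] q6 1.71 hi
```

View pics/d.png

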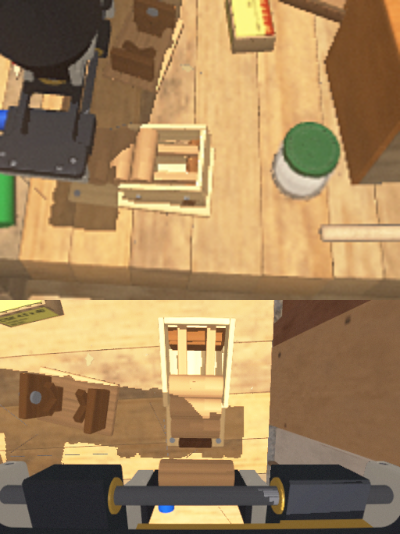

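```bash
python3 - <<'E'
import cv2,numpy as np
a=cv2.imread("pics/d_wrist.png")[10:220,180:330]
cv2.imwrite("pics/d2.png",cv2.convertScaleAbs(cv2.resize(a,None,fx=2.8,fy=2.8,interpolation=cv2.INTER_CUBIC),alpha=1.3))
E
```

```text
(no output)
```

View pics/d2.png

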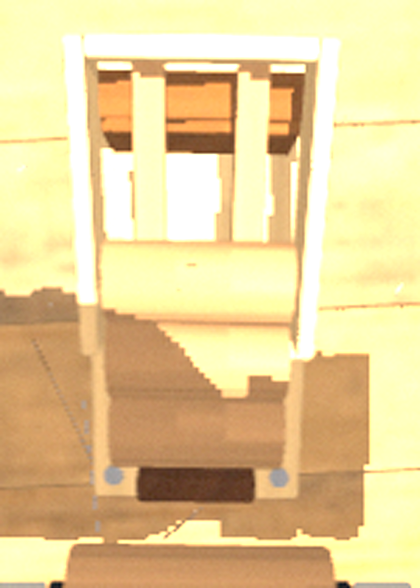

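```bash
python3 - <<'E'
from h import *
p=[493.7,74.8]
bot.move_ptp(p+[100],ori(-24.1)); S("above")
bot.line_to(p+[45],150); bot.line_to(p+[24],50); S("down")
snap("side","e_side")
bot.move_gripper(88); S("open"); bot.pause(0.2)
bot.line_to(p+[80],150)
bot.move_ptp([450,95,130],ori(-24.1)); bot.pause(0.2)
import pickle
s,im=snap("wrist","e_wrist"); pickle.dump((s,im),open("e.pkl","wb")); S()
snap("side","e_side2")
b=cv2.imread("pics/e_side.png")[100:200,180:320];c=cv2.imread("pics/e_side2.png")[100:200,180:320]
cv2.imwrite("pics/e.png",np.vstack([cv2.resize(b,(420,300)),cv2.resize(c,(420,300))]))
E
```

```text
t7.92 tcp [493.8  74.4  99.8] w59.6 F [-1.3 -0.  -0.1] q6 0.61 above
t9.01 tcp [493.7  74.7  23.8] w59.6 F [-0.3 -1.2  1.9] q6 0.61 down
t9.76 tcp [493.7  74.8  24. ] w87.6 F [-0.3  0.  -0.2] q6 0.61 open
t11.12 tcp [449.7  94.5 128.9] w87.4 F [-0.4  0.2  0.4] q6 0.51
```

View pics/e_wrist.png

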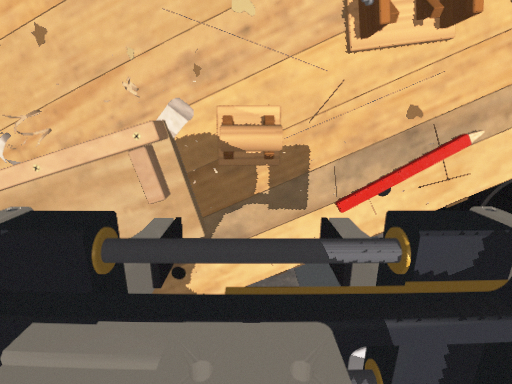

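View pics/e.png

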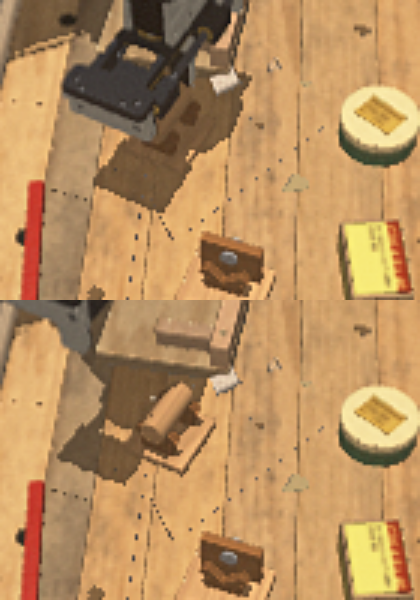

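Roller lies in the rest, in the V (wrist pixel ≈ (250,135)). Measure its ends.

```bash
python3 - <<'E'
import cv2
a=cv2.imread("pics/e_wrist.png")[95:175,200:300]
cv2.imwrite("pics/e2.png",cv2.resize(a,None,fx=7,fy=7,interpolation=cv2.INTER_CUBIC))
E
```

```text
(no output)
```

View pics/e2.png

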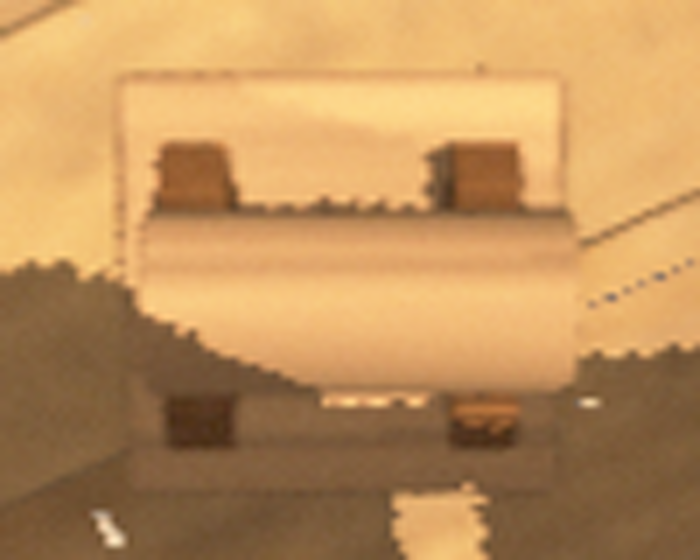

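```bash
python3 - <<'E'
from h import *
import pickle
np.set_printoptions(precision=1,suppress=True)
s,_=pickle.load(open("e.pkl","rb"))
f=lambda p,z:onz("wrist",np.array(p,float)/7+(200,95),z,s)
e=f([(138,300),(579,300)],55); print("ends",e,e.mean(0),np.linalg.norm(e[0]-e[1]))
y=f([(197,160),(485,160),(200,420),(483,420)],40);print("yokes",y.mean(0),y)
b=f([(120,75),(566,75),(128,490),(558,490)],10);print(b.mean(0))
a=np.array([np.cos(np.radians(65.9)),np.sin(np.radians(65.9))])
print("roller offset along axis from yokes", (e.mean(0)-y.mean(0))[:2]@a)
E
```

```text
ends [[507.7 100.3  55. ]
 [483.4  46.2  55. ]] [495.5  73.3  55. ] 59.345691384099844
yokes [496.6  75.4  40. ] [[521.5  86.4  40. ]
 [505.   49.6  40. ]
 [488.4 101.6  40. ]
 [471.6  64.2  40. ]]
[495.5  75.9  10. ]
roller offset along axis from yokes -2.4225608509843446
```

```bash
python3 - <<'E'
from h import *
import pickle
bot.move_gripper(58)
p=[496.1,75.4]
bot.move_ptp(p+[85],ori(-114.1)); S("above")
bot.line_to(p+[23.5],110); S("down")
bot.move_gripper(18,20); S("grip")
bot.line_to(p+[60],100); S("up")
c=[552.3,-121.4]
bot.line_to(p+[105],200)
bot.move_ptp(c+[105],ori(-106)); bot.pause(.2); S("abovecradle")
s,im=snap("wrist","f_wrist"); pickle.dump((s,im),open("f.pkl","wb")); snap("side","f_side"); snap("top","f_top")
b=cv2.imread("pics/f_side.png")[110:260,180:330];c=cv2.imread("pics/f_top.png")[130:240,150:360]
cv2.imwrite("pics/f.png",np.hstack([cv2.resize(b,(400,400),interpolation=2),cv2.resize(c,(400,210))[:].copy() if 0 else cv2.copyMakeBorder(cv2.resize(c,(400,210),interpolation=2),0,190,0,0,0)]))
E
```

```text
t13.22 tcp [496.1  75.5  85.1] w57.9 F [-0.9 -0.4  0.8] q6 -0.96 above
t13.93 tcp [496.5  75.6  23.9] w58.0 F [-0.9  0.9  0. ] q6 -0.96 down
t14.62 tcp [496.9  75.5  23.9] w21.3 F [ 2.8 -2.4  2.6] q6 -0.96 grip
t15.14 tcp [495.6  75.4  59.7] w21.5 F [-0.1 -0.7  0.2] q6 -0.96 up
t16.55 tcp [ 552.2 -120.4  104.9] w21.4 F [-0.3  0.4  0. ] q6 -0.41 abovecradle
```

View pics/f_wrist.png

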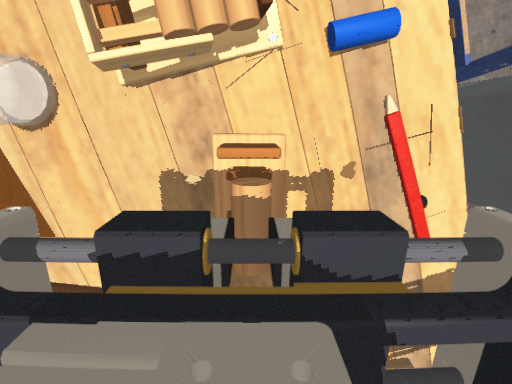

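View pics/f.png

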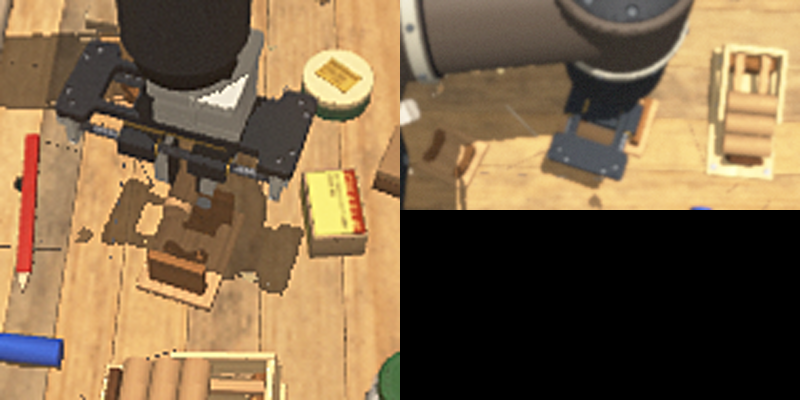

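```bash
python3 - <<'E'
import cv2
a=cv2.imread("pics/f_wrist.png")[125:290,190:310]
cv2.imwrite("pics/f2.png",cv2.convertScaleAbs(cv2.resize(a,None,fx=3.6,fy=3.6,interpolation=cv2.INTER_CUBIC),alpha=1.6))
from h import *
import pickle
s,_=pickle.load(open("f.pkl","rb"))
# expected projection of roller end (far end, tool x +28.5 from tcp), for tool z offsets
T=np.eye(4);T[:3,:3]=R.from_quat(s["eef_rot"]).as_matrix();T[:3,3]=s["tcp_pos"]
for dz in(-26,-19,-12):
    th=np.linspace(0,2*np.pi,8,endpoint=False)
    P=np.c_[31.5+0*th,13*np.cos(th),dz+13*np.sin(th)]@T[:3,:3].T+T[:3,3]
    print(dz,np.round((proj("wrist",P,s)-(190,125))*3.6).tolist())
E
```

```text
-26 [[288.0, 212.0], [263.0, 200.0], [211.0, 195.0], [159.0, 200.0], [132.0, 212.0], [151.0, 226.0], [210.0, 232.0], [268.0, 226.0]]
-19 [[285.0, 203.0], [261.0, 192.0], [211.0, 187.0], [161.0, 192.0], [136.0, 203.0], [154.0, 215.0], [210.0, 221.0], [266.0, 215.0]]
-12 [[283.0, 194.0], [260.0, 184.0], [211.0, 180.0], [163.0, 184.0], [139.0, 194.0], [157.0, 206.0], [210.0, 211.0], [264.0, 206.0]]
```

View pics/f2.png

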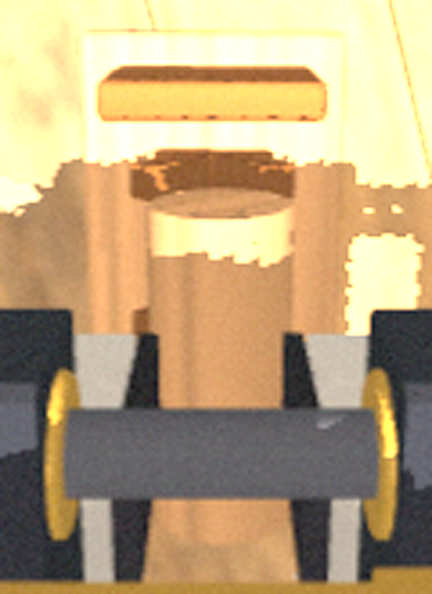

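```bash
python3 - <<'E'
from h import *
c=[552.3,-121.6]
bot.line_to(c+[50],150); S("mid")
for z in(38,30,26,24.2):
    bot.line_to(c+[z],50); s=S(z)
    if np.abs(s["contact_force"]).max()>12: print("STOP");break
snap("side","g_side"); snap("wrist","g_wrist")
b=cv2.imread("pics/g_side.png")[150:240,200:300];c=cv2.imread("pics/g_wrist.png")[125:290,190:310]
cv2.imwrite("pics/g.png",np.hstack([cv2.resize(b,(440,400),interpolation=2),cv2.convertScaleAbs(cv2.resize(c,(290,400),interpolation=2),alpha=1.5)]))
E
```

```text
t17.22 tcp [ 552.6 -121.6   50.3] w21.3 F [-0.3 -0.7  0.4] q6 -0.41 mid
t17.61 tcp [ 552.2 -121.6   38. ] w21.0 F [-0.1 -0.5 -0.3] q6 -0.41 38
t17.92 tcp [ 552.  -121.6   29.6] w21.2 F [-0.1  0.3  0.6] q6 -0.41 30
t18.17 tcp [ 552.3 -121.6   25.9] w21.2 F [ 0.  -0.4  0. ] q6 -0.41 26
t18.42 tcp [ 553.3 -121.7   24.7] w21.2 F [ 2.3 -1.4  2.6] q6 -0.41 24.2
```

View pics/g.png

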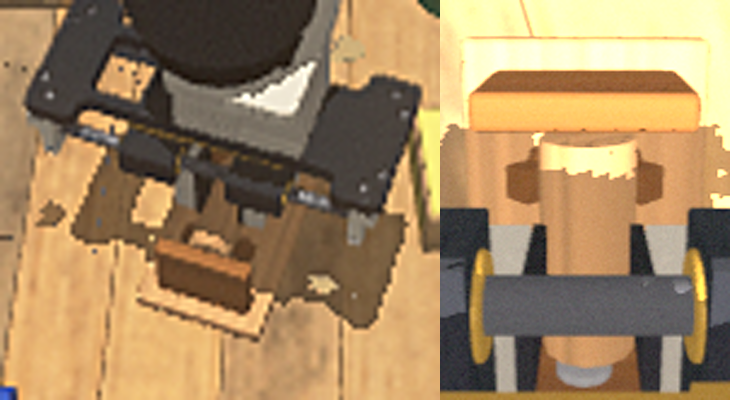

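```bash
python3 - <<'E'
from h import *
a=np.array([np.cos(np.radians(74)),np.sin(np.radians(74)),0])
bot.move_gripper(38); bot.pause(.15); S("open")
p0=np.array([553.3,-121.9,23.6]); bot.line_to(p0,40)
bot.move_gripper(18,12); S("regrip")
s=bot.read_state(); f0=s["contact_force"]@a
for d in np.arange(0.5,9.1,0.5):
    bot.line_to(p0+a*d,15); s=bot.read_state(); f=s["contact_force"]@a
    print("%.1f along %.2f F %.1f"%(d,(s["tcp_pos"]-p0)@a,f-f0),np.round(s["contact_force"],1))
    if f-f0<-9: break
S()
snap("wrist","h_wrist")
c=cv2.imread("pics/h_wrist.png")[125:290,190:310]
cv2.imwrite("pics/h.png",cv2.convertScaleAbs(cv2.resize(c,(436,600),interpolation=2),alpha=1.5))
E
```

```text
t19.23 tcp [ 552.2 -121.6   24.2] w38.0 F [ 0.   0.1 -0.2] q6 -0.41 open
t19.91 tcp [ 554.  -121.9   23.9] w21.8 F [ 2.  -0.9  1.6] q6 -0.41 regrip
0.5 along 0.55 F -1.1 [ 2.4 -2.2  1.9]
1.0 along 1.00 F -1.9 [ 3.2 -3.3  2.9]
1.5 along 1.50 F -3.2 [ 3.2 -4.6  4.3]
2.0 along 2.00 F -3.2 [ 2.1 -4.3  4.3]
2.5 along 2.51 F -2.6 [ 2.3 -3.7  3.8]
3.0 along 3.01 F -2.1 [ 2.8 -3.3  3.7]
3.5 along 3.51 F -2.7 [ 2.6 -3.9  4.3]
4.0 along 4.00 F -2.3 [ 2.9 -3.6  4. ]
4.5 along 4.52 F -3.3 [ 3.1 -4.7  4.8]
5.0 along 5.03 F -2.5 [ 1.7 -3.5  3.6]
5.5 along 5.52 F -3.6 [ 2.2 -4.8  4.5]
6.0 along 6.05 F -1.9 [ 3.1 -3.2  3.6]
6.5 along 6.50 F -2.9 [ 3.5 -4.4  3.8]
7.0 along 6.65 F -5.2 [ 4.3 -7.   3.4]
7.5 along 6.73 F -7.2 [ 3.8 -9.   3.4]
8.0 along 6.83 F -8.8 [  3.6 -10.5   4.2]
8.5 along 6.89 F -12.0 [  2.2 -13.4   3.7]
t24.16 tcp [ 555.5 -115.4   23.9] w21.6 F [  2.2 -13.4   3.7] q6 -0.42
```

View pics/h.png

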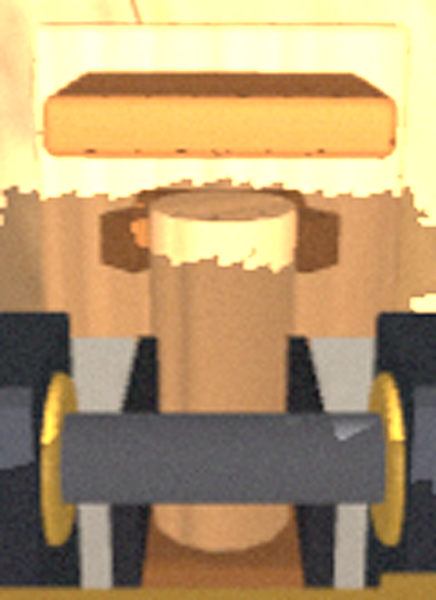

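```bash
python3 - <<'E'
from h import *
import pickle
bot.move_gripper(50); bot.pause(.2); s=S("open")
q=s["tcp_pos"].copy(); q[2]=23.9
bot.line_to([554.5,-115.5,90],120)
bot.move_ptp([470,-150,130],ori(-16)); bot.pause(.3)
s,im=snap("wrist","i_wrist"); S(); snap("side","i_side"); snap("top","i_top")
V={"i1":s}
bot.move_ptp([470,-215,130],ori(-16)); bot.pause(.3)
s,im=snap("wrist","i2_wrist"); V["i2"]=s; S()
pickle.dump(V,open("i.pkl","wb"))
E
```

```text
t25.11 tcp [ 555.7 -113.7   23.6] w50.2 F [-0.1 -0.2 -0.7] q6 -0.42 open
t27.60 tcp [ 470.  -150.   129.9] w50.0 F [-0.6  0.  -0.3] q6 1.20
t28.42 tcp [ 470.2 -214.4  130.2] w50.0 F [-0.4  0.3  0.2] q6 1.34
```

View pics/i_wrist.png

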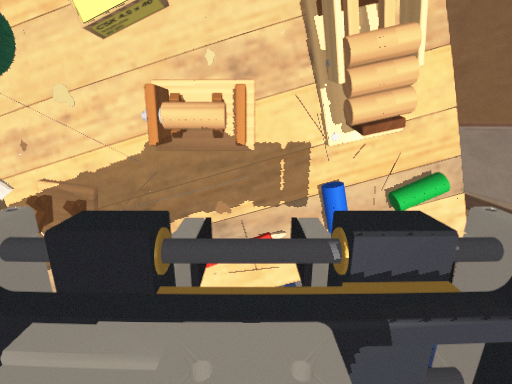

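View pics/i2_wrist.png

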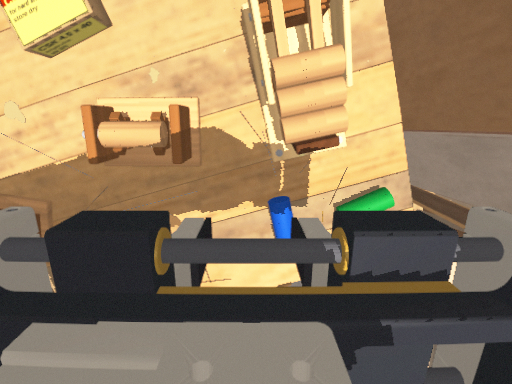

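```bash
python3 - <<'E'
import cv2,numpy as np
a=cv2.imread("pics/i_wrist.png")[70:160,135:265]
b=cv2.imread("pics/i2_wrist.png")[85:175,70:210]
cv2.imwrite("pics/i3.png",cv2.resize(a,None,fx=6,fy=6,interpolation=2))
cv2.imwrite("pics/i4.png",cv2.resize(b,None,fx=5.5,fy=5.5,interpolation=2))
E
```

```text
(no output)
```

View pics/i3.png

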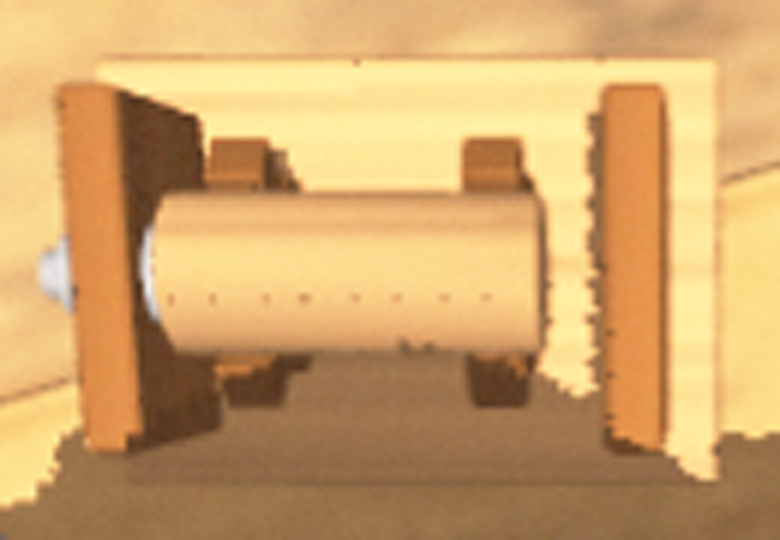

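View pics/i4.png

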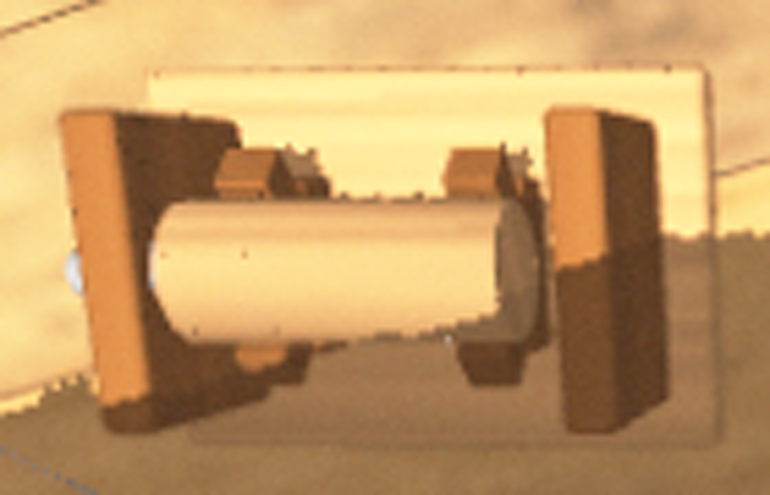

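```bash
python3 - <<'E'
from h import *
import pickle
V=pickle.load(open("i.pkl","rb"));np.set_printoptions(precision=1,suppress=True)
f=lambda p,z:onz("wrist",np.array(p,float)/6+(135,70),z,V["i1"])
a=np.array([np.cos(np.radians(74)),np.sin(np.radians(74)),0])
P=np.vstack([f([(130,270),(604,270)],56),f([(155,270),(537,270)],55)]); print("along: walls, roller ends",P@a)
bot.move_ptp([420,60,200],ori(-16)); bot.pause(.2); S()
snap("top","j_top"); snap("side","j_side")
b=cv2.imread("pics/j_top.png")[100:290,140:380]; c=cv2.imread("pics/a_top.png")[100:290,140:380]
d=cv2.imread("pics/j_side.png")[110:300,170:355]
cv2.imwrite("pics/j.png",np.hstack([cv2.resize(b,(440,350),interpolation=2),cv2.resize(d,(341,350),interpolation=2)]))
for n in("top","side"):
    A=cv2.imread(f"pics/a_{n}.png");B=cv2.imread(f"pics/j_{n}.png")
    for nm,lo,hi in(("blue",(105,150,60),(130,255,255)),("green",(50,150,60),(75,255,255)),("yellow",(24,140,150),(32,255,255))):
        r=[]
        for I in(A,B):
            m=cv2.inRange(cv2.cvtColor(I,cv2.COLOR_BGR2HSV),lo,hi);m=cv2.morphologyEx(m,cv2.MORPH_OPEN,np.ones((3,3)))
            k,l,st,ce=cv2.connectedComponentsWithStats(m); r.append([(np.round(ce[i],1).tolist(),int(st[i,4])) for i in range(1,k) if st[i,4]>60])
        print(n,nm,r)
E
```

```text
along: walls, roller ends [72.9 -0.5 69.3 10. ]
t29.73 tcp [420.1  59.2 199.6] w49.8 F [0.2 0.7 0.3] q6 0.68
top blue [[([306.8, 251.3], 221)], [([306.8, 251.4], 220)]]
top green [[([347.9, 254.9], 220)], [([348.0, 255.0], 217)]]
top yellow [[], []]
side blue [[([189.5, 239.9], 196)], [([189.5, 239.8], 194)]]
side green [[], []]
side yellow [[([302.5, 26.6], 95)], [([302.5, 26.6], 95)]]
```

View pics/j.png

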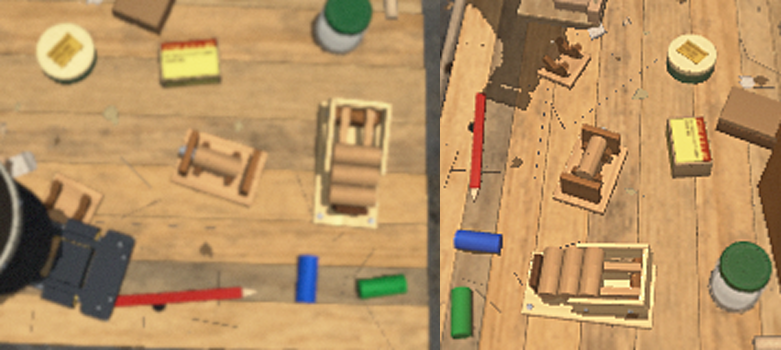

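```bash
python3 -c "
from h import *
bot.close_job(); S()"
```

```text
the job is handed in; nothing more can be done
the job is handed in; nothing more can be done
```

The roller is in the drilling cradle, pushed against the steel button and let go. I handed the job in at about 29.7 s of the 54 s allowed.

**What I did:** I took the lowest roller out of the feeder by its ends and laid it in the open rest. I let go, took it again round the middle and laid it in the cradle. There I let go once more to let it settle, took it with a light grip and pushed it along the cradle until it stopped. In the last 2 mm of commanded travel the push force rose from about 3 N to 12 N while the tool moved only 0.4 mm.

**Last checks:**
- **Cradle:** the pictures show the roller's end at the button. I measured 3.6 mm from the button's wall (3 mm expected) and 10.5 mm at the plain wall (10 mm expected). Both agree with it being home, to within about 0.5 mm.
- **Feeder:** the other three rollers are on the track, with the lowest at the stop.
- **Bystanders:** the blue and green look-alikes moved by 0.1 pixel or less. The screw box and wax tin look unmoved, but only by eye, because my colour check did not pick them up.
- **Odd reading:** when gripping the roller round the middle, the gripper reported about 21 mm instead of the roller's 26 mm. I put this down to grooved pads but did not confirm it; the wrist picture showed the roller held at the right height.

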